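Raise the gluing cabinet's sash to the green clip

ROBOT

A 6-joint arm with a two-finger parallel gripper is mounted at the origin on the work surface. World frame = base frame: x ahead of the robot, y to its left, z up, the work surface at z = 0. Lengths are in m, angles in rad, forces in N, time in s.
With the tool pointing down it reaches from about 0.375 to 0.925 m from the base axis. Payload 5.7 kg.
Tool frame: the origin (TCP) lies midway between the tips of the shut fingers; the grasp point (between the pads) lies 19 mm behind it; z points along the fingers, x is the direction in which the jaws open and shut, and the axes are right-handed (so a half turn about z gives the same grasp; the last joint's range is limited). The gripper opens to 88 mm and grips with 3 to 60 N. Pads are 20 mm wide; open, the fingers measure 115 mm over their backs; the gripper's body (75 mm by 178 mm) begins 61 mm behind the grasp point.
Start: joints at [1.072, 0.359, 1.51, -0, 1.272, -0.115], TCP at [0.225, 0.556, 0.223] pointing down, gripper open.
Joint ranges: [-2.97, 2.97], [-1.01, 2.36], [0.21, 2.38], [-0.96, 4.11], [0.2, 2.71], [-2.98, 2.98]. Speed limits (rad/s): [2.39, 2.39, 3.14, 3.14, 3.14, 3.14].

INTERFACE

Orientations are given as a unit quaternion [x, y, z, w].
In Python, from bench import move_ptp, servo_line, goto_joints, move_gripper, sleep, inverse_kinematics, capture, PlanningError, close_job, spot_in, silhouettes, current_clock, current_joint_pos, current_qvel, current_joint_torque, current_position, current_orientation, current_force, current_torque, current_finger_gap gives the robot as it stands. Calls block until the motion is done:
- move_ptp(position, orientation): joint-space move of the TCP to a pose.
- servo_line(position, orientation=None, rate=0.15, contact_N=None): straight line of the TCP; orientation=None keeps the orientation; rate is the mean speed in m/s. With contact_N (N) it stops when the force on the tool has changed by that much, and returns True; else False.
- goto_joints(angles): joint-space move.
- move_gripper(opening): finger opening in m; the grip force is fixed at half the most; returns when the fingers have stopped.
- sleep(seconds).
- inverse_kinematics(position, orientation): joint angles nearest the present ones, or None.
- capture(name): name is "scene" or "top" or "wrist"; returns a dict with "image" (420x560x3 uint8, blue, green, red), "range_z" (420x560 float32, m along the optical axis (not along the pixel's ray), 0 where there is no reading), "intrinsics" (3x3 intrinsics, pixels), "k1" (the pictures are not rectified: a ray, as slopes to the right and down, at radius r is drawn at 1 + k1 r^2 times it, then the intrinsics apply), "R" (3x3) and "t" (3): a world point X has camera coordinates R X + t. Camera axes: x right, y down, z forward; pixel columns grow to the right and rows downward; lengths in m; the calibration is good to about 2 mm. A picture is of the moment at which its call begins.
A pose or a line that the arm cannot do raises PlanningError and nothing moves.
- close_job(): hands the job in, once; it reports no verdict.
Trained networks look in the newest picture that a camera, given by its name, has taken for a name from the list of things; names that differ only in an ending like _2 or _b are one class to them, and where a whole thing is asked for, a point or a joint stands for the part that bears it (a point fixed in the world has none). Each returns a list of dicts, best first, with "conf" (0 to 1); they miss things now and then, are a little off and sometimes report something else, mostly with a low value. They report only what shows in the picture. A call takes as long as a camera call.
- spot_in(camera, query): "xy" ([column, row] in pixels, amid what is visible of it).
- silhouettes(camera, query): "region" (420x560 bool, what is visible of it) and "xy" ([column, row] in pixels, amid what is visible of it).
Readings, each from a call of its own:
- current_clock(): time.
- current_joint_pos(): joint angles.
- current_qvel(): joint speeds.
- current_joint_torque(): joint torques, N m.
- current_position(): TCP position.
- current_orientation(): TCP orientation.
- current_force(): force on the tool from outside, world axes, zero at the start.
- current_torque(): the same for the moment, N m.
- current_finger_gap(): finger opening in m.
Only numpy, scipy, OpenCV 4.12 (cv2) and the standard library are available. Lean on these libraries where they do the work, as an engineer would, in place of code of your own. Each camera call takes 0.05 s, during which the arm holds its last target.

TASK

Push the clear sliding window of the gluing cabinet up, smoothly, with the fingers from beneath its yellow-topped lip, until the yellow pointer on its right-hand end is level with the green clip on the rail, never going up to the red block; then take the hand away and leave the window standing there. Only push: do not pinch the lip, and leave the clip, the shoes in the cabinet and everything on the table where they are.

Things in the scene. Friction and masses are not known exactly. Their poses are not given: they have to be found in the camera images.
- cabinet: Fixed open-sided gluing cabinet, 445 mm high: grey base 420 mm wide, 80 mm high, its front 30 mm nearer the robot than the origin. Origin on the table, below the middle of the closed sash's lower edge (115 mm up). x level into the cabinet, y left, z up. The sash between its aluminium rails leans back 40 degrees: it slides along (0.643,0,0.766); straight out of it is (-0.766,0,0.643).
- sash (a joint): Travel of the counterweighted sash up its slope in m: 0 fully closed, 0.205 at its top end stop. It is nearly balanced: 2 to 4 N along the slope moves it, and it stays where it is left.
- lip (a point): Middle of the underside of the sash's lip, a yellow-topped ledge along the sash's lower edge: it stands 40 mm out from the sash, is 300 mm wide and 16 mm thick along the slope, its underside black rubber. This point lies half-way out (21 mm from the sash, 19 mm behind the lip's front edge). Its axes: z up the slope, x into the cabinet square to the sash, y left.
- pointer (a point): Outer tip of the yellow pointer on the right (-y) end of the sash at lip height (its middle is 10 mm up the slope from the lip's underside). It runs over the right rail and moves with the sash. Axes as the lip's.
- mark (a point): Middle of the front face of the green clip, the mark for the pointer, 30 x 26 mm and 10 mm tall along the slope, on the outer side of the right (-y) rail. Axes: z up the slope, x into the cabinet square to the sash. The sash is right when the pointer's z in this frame is 0.
- red_stop (a point): Middle of the front face of the red block on the right rail, same size as the green clip, further up the slope (30 to 85 mm above it). Its axes are the cabinet's.
- shoe_left: left brown leather shoe of the pair drying inside the cabinet, 255 x 84 x 86 mm; origin at the centre of its sole's underside
- shoe_right: right brown leather shoe, inside the cabinet, same size; origin at the centre of its sole's underside
- tin_red: round polish tin with red lid, 76 mm across, 24 mm high, on the table in front of the cabinet; origin at the centre of its underside
- tin_dark: round polish tin with black lid, 76 mm across, 24 mm high, on the table in front of the cabinet; origin at the centre of its underside
- glue: glue bottle with yellow label and red cap, 60 mm across, 140 mm high, on the table to the left; origin at the centre of its underside
- brush: wooden shoe brush lying bristles down, 170 x 50 x 44 mm, on the table to the left; origin at the centre of its underside
- hammer: hammer lying on the table to the right, about 240 mm long along x; origin on its underside

How it is judged:
By the outcome, as a careful person would: the job done as asked, in the order asked, and still so for the second after the job is handed in, with the robot touching nothing.
It also fails if it takes over 32 s, if anything falls off the work surface, if the arm or the gripper's body presses on something with over 40 N, if the wrist force passes 120 N, or if a joint passes its speed limit or range.

## Working session

There is one attempt and no reset: what is moved stays moved. The work goes in short steps, each a Python script; the robot and the scene stay as the last script left them, time stands still between calls to the robot, and variables do not carry over. Pictures are saved under pics/ and viewed, and the job is handed in when it is done.

```bash
mkdir -p pics; ls
cat > h.py <<'E'
import numpy as np, cv2
from bench import *
def undist(c,uv):
    K=np.array(c["intrinsics"]);k1=c["k1"]
    p=cv2.undistortPoints(np.array([[uv]],float),K,np.array([k1,0,0,0,0.]))
    return p[0,0]
def pix2w(c,uv,z=None):
    if z is None:
        u,v=int(round(uv[0])),int(round(uv[1])); w=c["range_z"][max(0,v-1):v+2,max(0,u-1):u+2]; w=w[w>0]; z=np.median(w) if w.size else np.nan
    x,y=undist(c,uv)
    return np.array(c["R"]).T@(np.array([x*z,y*z,z])-np.array(c["t"]))
def w2pix(c,X):
    p=np.array(c["R"])@X+np.array(c["t"]); s=p[:2]/p[2]; s=s*(1+c["k1"]*(s@s)); K=np.array(c["intrinsics"])
    return K[:2,:2]@s+K[:2,2]
def cloud(c,mask):
    v,u=np.nonzero(mask&(c["range_z"]>0)); z=c["range_z"][v,u]
    p=cv2.undistortPoints(np.stack([u,v],1)[:,None].astype(float),np.array(c["intrinsics"]),np.array([c["k1"],0,0,0,0.]))[:,0]
    P=np.c_[p*z[:,None],z]
    return (P-np.array(c["t"]))@np.array(c["R"])
E
python3 - <<'E'
from h import *
for n in ["scene","top"]:
    c=capture(n); cv2.imwrite(f"pics/{n}0.png",c["image"]); print(n,np.array(c["t"]),np.array(c["R"]).T@-np.array(c["t"]))
    for q in ["mark","pointer","lip","red_stop","sash","cabinet","hammer","tin_red","tin_dark","glue","brush"]:
        r=spot_in(n,q)
        for d in r[:2]: print(q,round(d["conf"],2),np.round(d["xy"],1),np.round(pix2w(c,d["xy"]),3))
print(current_clock(),current_force())
E
```

```text
pics
scene [ 0.02078543 -0.48530225  1.95489252] [1.07088175 0.03531023 1.70573167]
mark 0.38 [193.8 199.3] [ 0.578 -0.239  0.243]
pointer 0.8 [269.2 206.1] [ 0.568 -0.018  0.181]
lip 0.89 [271.1 209.6] [ 0.586 -0.011  0.203]
red_stop 0.77 [255.9 246.2] [ 0.741 -0.041  0.367]
sash 0.68 [268.2 208.4] [ 0.582 -0.02   0.2  ]
cabinet 0.86 [258.  244.7] [ 0.737 -0.035  0.366]
hammer 0.6 [147.4 205.4] [ 0.529 -0.44   0.012]
tin_red 0.83 [335.  195.3] [0.467 0.198 0.022]
tin_dark 0.76 [229.9 171.9] [ 0.399 -0.165  0.025]
tin_dark 0.45 [261.4 244.6] [ 0.734 -0.027  0.36 ]
glue 0.73 [418.8 237.3] [0.626 0.457 0.108]
glue 0.64 [267.2 207.8] [ 0.58  -0.023  0.2  ]
brush 0.58 [227.7 172.1] [ 0.4   -0.173  0.026]
brush 0.56 [403.3 200.1] [0.482 0.425 0.048]
top [-0.01088511  0.61462282  1.68956595] [0.20667791 0.01074264 1.78596798]
mark 0.5 [371.6 210.2] [ 0.567 -0.228  0.238]
pointer 0.72 [299.5 205.8] [ 0.576 -0.015  0.195]
lip 0.97 [301.8 203.3] [ 0.583 -0.022  0.204]
red_stop 0.86 [307.7 169.6] [ 0.667 -0.031  0.28 ]
sash 0.93 [300.2 200.9] [ 0.588 -0.016  0.21 ]
cabinet 0.66 [307.6 169.1] [ 0.668 -0.031  0.281]
hammer 0.62 [428.5 240.7] [ 0.526 -0.452  0.023]
hammer 0.38 [233.  244.3] [0.471 0.194 0.024]
tin_red 0.71 [233.4 244.3] [0.471 0.193 0.024]
tin_dark 0.91 [342.  275.5] [ 0.391 -0.17   0.027]
tin_dark 0.22 [297.  205.1] [ 0.578 -0.007  0.196]
glue 0.67 [153.2 194.1] [0.604 0.455 0.11 ]
glue 0.61 [372.3 210.8] [ 0.619 -0.267  0.005]
brush 0.95 [164.4 239.3] [0.469 0.417 0.046]
brush 0.34 [427.6 244. ] [ 0.515 -0.449  0.022]
1.2 [-0.26441586  0.16161505 -0.39083531]
```

View pics/scene0.png

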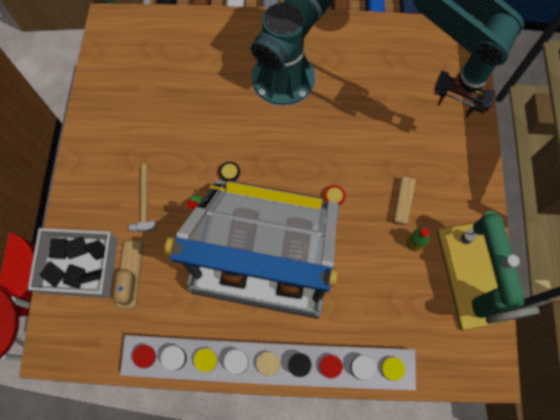

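View pics/top0.png

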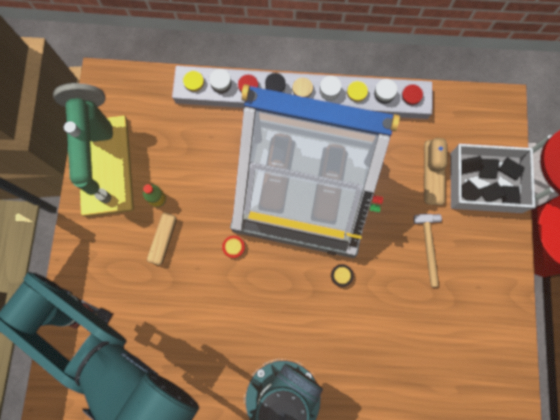

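Run:
```python
import cv2
i=cv2.imread('pics/top0.png');cv2.imwrite('pics/top0z.png',cv2.resize(i[130:240,220:400],None,fx=4.4,fy=4.4,interpolation=cv2.INTER_CUBIC))
i=cv2.imread('pics/scene0.png');cv2.imwrite('pics/scene0z.png',cv2.resize(i[160:290,170:350],None,fx=4.4,fy=4.4,interpolation=cv2.INTER_CUBIC))
```

```text
(no output)
```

View pics/top0z.png

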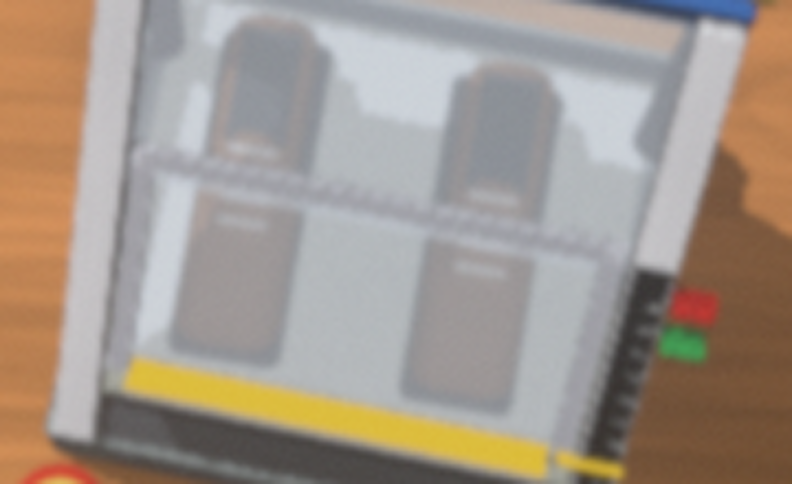

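View pics/scene0z.png

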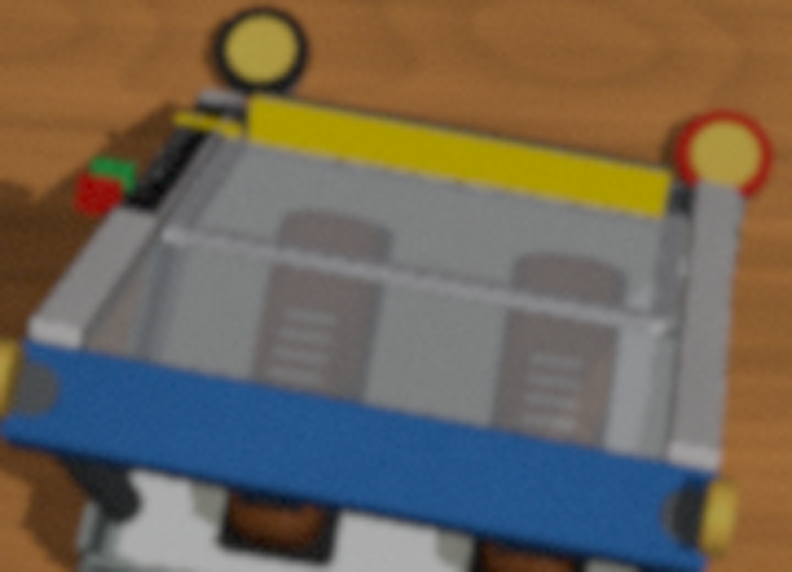

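Run:
```python
from h import *
for n,box in [("scene",(160,290,170,350)),("top",(130,250,220,400))]:
    c=capture(n); hsv=cv2.cvtColor(c["image"],cv2.COLOR_BGR2HSV); H,S,V=[hsv[...,i].astype(int) for i in range(3)]
    b=np.zeros(H.shape,bool); b[box[0]:box[1],box[2]:box[3]]=1
    for nm,m in [("yellow",(abs(H-26)<5)&(S>170)&(V>100)),("green",(abs(H-62)<14)&(S>120)&(V>60)),("red",((H<6)|(H>174))&(S>150)&(V>80))]:
        k,l,st,ce=cv2.connectedComponentsWithStats((m&b).astype(np.uint8))
        for j in range(1,k):
            if st[j,4]<8: continue
            mm=l==j; P=cloud(c,mm); P3=np.median(P,0)
            print(n,nm,st[j],ce[j].round(1),P3.round(4),(P.min(0)).round(3),P.max(0).round(3))
            if st[j,4]>300:
                e=cv2.erode(mm.astype(np.uint8),np.ones((3,3)))>0; Q=cloud(c,e); m0=Q.mean(0)
                u,s,vt=np.linalg.svd(Q-m0); print("  plane",m0.round(4),s.round(3),vt.round(3).tolist())
                r=cv2.minAreaRect(np.argwhere(mm)[:,::-1].astype(np.float32)); print(cv2.boxPoints(r).round(1).tolist())
```

```text
scene yellow [226 182  97  27 927] [273.6 194.9] [ 0.5249 -0.0072  0.1646] [ 0.469 -0.168  0.006] [0.558 0.155 0.181]
  plane [ 0.5255 -0.0074  0.1648] [2.222 0.186 0.09 ] [[0.146, 0.989, 0.002], [-0.679, 0.099, 0.728], [-0.72, 0.108, -0.686]]
[[224.89999389648438, 191.0], [226.6999969482422, 181.5], [322.20001220703125, 199.0], [320.3999938964844, 208.5]]
scene yellow [210 185  15   5  37] [216.3 187.5] [ 0.5057 -0.189   0.1538] [ 0.442 -0.23   0.003] [ 0.511 -0.164  0.162]
scene green [191 196  10   7  37] [196.3 198.3] [ 0.5746 -0.2301  0.2445] [ 0.567 -0.248  0.235] [ 0.587 -0.219  0.253]
scene red [324 187   6  15  31] [325.5 194.4] [0.4675 0.1636 0.024 ] [0.438 0.16  0.015] [0.489 0.176 0.031]
scene red [339 194   6  10  14] [342.1 199.4] [0.4824 0.2231 0.0252] [0.461 0.211 0.021] [0.497 0.228 0.032]
scene red [187 200  11   9  68] [191.7 204. ] [ 0.5993 -0.2401  0.2646] [ 0.589 -0.255  0.251] [ 0.609 -0.225  0.275]
top yellow [250 213  93  24 425] [296.6 224.5] [ 0.5241 -0.0116  0.1644] [ 0.495 -0.152  0.149] [0.553 0.135 0.179]
  plane [ 0.5238 -0.012   0.1641] [1.152 0.067 0.021] [[-0.146, -0.989, -0.0], [-0.421, 0.062, 0.905], [-0.895, 0.132, -0.425]]
[[249.60000610351562, 216.89999389648438], [250.60000610351562, 212.39999389648438], [342.8999938964844, 231.89999389648438], [341.8999938964844, 236.39999389648438]]
top yellow [351 235  10   3  21] [355.6 236. ] [ 0.5015 -0.1944  0.1562] [ 0.499 -0.207  0.147] [ 0.506 -0.179  0.162]
top green [371 205   8   6  35] [374.5 207.8] [ 0.5725 -0.2363  0.2451] [ 0.566 -0.246  0.234] [ 0.583 -0.224  0.253]
top red [373 196  10   8  68] [377.7 199.3] [ 0.5933 -0.2413  0.2662] [ 0.583 -0.293 -0.006] [ 0.676 -0.226  0.273]
top red [223 236  22  14  61] [234.7 241.7] [0.4816 0.1837 0.0231] [0.452 0.157 0.017] [0.5   0.228 0.037]
```

```bash
cat >> h.py <<'E'
from scipy.spatial.transform import Rotation as Ro
yaw=np.arctan2(-0.146,0.989)
cx=np.array([np.cos(yaw),np.sin(yaw),0]); cy=np.array([-np.sin(yaw),np.cos(yaw),0]); cz=np.array([0,0,1.])
s=0.643*cx+0.766*cz; n=-0.766*cx+0.643*cz
def quat(pitch_down,flip):
    f=np.cos(pitch_down)*cx-np.sin(pitch_down)*cz
    x=cy if flip else -cy
    return Ro.from_matrix(np.c_[x,np.cross(f,x),f]).as_quat()
U=np.array([0.5255,-0.0074,0.1648])-0.016*s   # lip underside mid
E
python3 - <<'E'
from h import *
R0=Ro.from_quat(current_orientation()).as_matrix(); p=np.array(current_position())
c=capture("wrist"); C=-np.array(c["R"]).T@np.array(c["t"])
print("cam in tool",(R0.T@(C-p)).round(3),(R0.T@np.array(c["R"]).T).round(2)); print(R0.round(2), current_finger_gap())
for pd in (15,25,32,40):
  for fl in (0,1):
    q=quat(np.radians(pd),fl)
    for nm,P in [("pre",U-0.035*s+0.10*n),("under",U-0.03*s-0.008*n),("end",U+0.11*s-0.008*n)]:
        j=inverse_kinematics(P,q); print(pd,fl,nm,P.round(3),None if j is None else np.round(j,2))
E
```

```text
cam in tool [-0.001 -0.078 -0.161] [[ 1.   -0.    0.  ]
 [-0.    0.96  0.28]
 [-0.   -0.28  0.96]]
[[ 0.37  0.93 -0.  ]
 [ 0.93 -0.37 -0.  ]
 [-0.   -0.   -1.  ]] 0.08779285774781231
15 0 pre [0.417 0.009 0.19 ] None
15 0 under [ 0.502 -0.004  0.124] None
15 0 end [ 0.591 -0.017  0.232] None
15 1 pre [0.417 0.009 0.19 ] None
15 1 under [ 0.502 -0.004  0.124] None
15 1 end [ 0.591 -0.017  0.232] None
25 0 pre [0.417 0.009 0.19 ] None
25 0 under [ 0.502 -0.004  0.124] None
25 0 end [ 0.591 -0.017  0.232] None
25 1 pre [0.417 0.009 0.19 ] None
25 1 under [ 0.502 -0.004  0.124] None
25 1 end [ 0.591 -0.017  0.232] None
32 0 pre [0.417 0.009 0.19 ] None
32 0 under [ 0.502 -0.004  0.124] None
32 0 end [ 0.591 -0.017  0.232] [-0.14  0.22  2.37  3.15  0.47 -1.57]
32 1 pre [0.417 0.009 0.19 ] None
32 1 under [ 0.502 -0.004  0.124] None
32 1 end [ 0.591 -0.017  0.232] [-0.14  0.22  2.37  3.15  0.47  1.57]
40 0 pre [0.417 0.009 0.19 ] None
40 0 under [ 0.502 -0.004  0.124] None
40 0 end [ 0.591 -0.017  0.232] None
40 1 pre [0.417 0.009 0.19 ] None
40 1 under [ 0.502 -0.004  0.124] None
40 1 end [ 0.591 -0.017  0.232] None
```

```bash
cat > search.py <<'E'
from h import *
t0=current_clock(); import time; w=time.time(); out=[]
for phi in range(-75,76,15):
  for al in (-10,0,15,30):
    a,b=np.radians(al),np.radians(phi)
    f=np.cos(a)*(np.cos(b)*-n+np.sin(b)*cy)+np.sin(a)*s
    e1=np.cross(f,s);e1/=np.linalg.norm(e1);e2=np.cross(f,e1)
    for ro in range(0,360,45):
      r=np.radians(ro);x=np.cos(r)*e1+np.sin(r)*e2
      q=Ro.from_matrix(np.c_[x,np.cross(f,x),f]).as_quat()
      for yo in (-.08,0,.08):
        P=U+yo*cy-0.004*n-0.013*s
        js=[inverse_kinematics(P+d,q) for d in (0.12*s,-0.02*s,-0.02*s-0.09*f)]
        k=0
        for j in js:
            if j is None: break
            k+=1
        if k>=2: out.append((k,phi,al,ro,yo)); print(k,phi,al,ro,yo,np.round(js[1],2),np.round(js[0],2),f.round(2),flush=True)
print(len(out),current_clock()-t0,time.time()-w)
E
python3 search.py > s.txt; tail -1 s.txt; head -60 s.txt
```

```text
3 75 0 90 -0.08 [-1.01  0.93  1.8   0.9   1.66  1.  ] [-0.9   0.79  1.65  1.04  1.78  1.28] [ 0.34  0.93 -0.17]
2 0 -10 0 0.08 [ 0.16  0.29  2.36  3.96  0.27 -2.14] [ 0.08  0.13  2.08 -0.54  0.29  2.27] [ 0.64 -0.09 -0.77]
2 0 -10 90 0.08 [ 0.16  0.29  2.36  3.96  0.27 -0.57] [ 0.08  0.13  2.08 -0.54  0.29 -2.44] [ 0.64 -0.09 -0.77]
2 0 -10 135 0.08 [0.16 0.29 2.36 3.96 0.27 0.22] [ 0.08  0.13  2.08 -0.54  0.29 -1.66] [ 0.64 -0.09 -0.77]
2 0 -10 180 0.08 [0.16 0.29 2.36 3.96 0.27 1.  ] [ 0.08  0.13  2.08 -0.54  0.29 -0.87] [ 0.64 -0.09 -0.77]
2 0 -10 225 0.08 [0.16 0.29 2.36 3.96 0.27 1.79] [ 0.08  0.13  2.08 -0.54  0.29 -0.09] [ 0.64 -0.09 -0.77]
2 0 -10 270 0.08 [0.16 0.29 2.36 3.96 0.27 2.57] [ 0.08  0.13  2.08 -0.54  0.29  0.7 ] [ 0.64 -0.09 -0.77]
2 0 -10 315 0.08 [ 0.16  0.29  2.36  3.96  0.27 -2.92] [ 0.08  0.13  2.08 -0.54  0.29  1.48] [ 0.64 -0.09 -0.77]
3 30 -10 0 -0.08 [-0.95  0.42  2.26  1.2   0.9  -0.52] [-0.79  0.26  2.    1.03  1.   -0.01] [ 0.61  0.41 -0.68]
3 30 -10 0 0 [-0.76  0.4   2.35  1.41  0.81 -0.58] [-0.63  0.23  2.07  1.11  0.88  0.04] [ 0.61  0.41 -0.68]
3 
[... 5259 characters left out ...]
.64  0.62 -0.45]
3 45 0 135 0 [-0.96  0.67  2.3   1.33  1.13  1.5 ] [-0.8   0.43  2.08  1.28  1.19  2.01] [ 0.64  0.62 -0.45]
3 45 0 180 -0.08 [-1.09  0.67  2.19  1.15  1.2   2.4 ] [-0.93  0.47  1.99  1.16  1.29  2.82] [ 0.64  0.62 -0.45]
3 45 0 180 0 [-0.96  0.67  2.3   1.33  1.13  2.29] [-0.8   0.43  2.08  1.28  1.19  2.79] [ 0.64  0.62 -0.45]
3 45 0 270 -0.08 [-1.09  0.67  2.19  1.15  1.2  -2.31] [-0.93  0.47  1.99  1.16  1.29 -1.89] [ 0.64  0.62 -0.45]Traceback (most recent call last):
  File "search.py", line 13, in <module>
    js=[inverse_kinematics(P+d,q) for d in (0.12*s,-0.02*s,-0.02*s-0.09*f)]
        ~~~~~~~~~~~~~~~~~~^^^^^^^
ValueError: time passes only in moves, steps and waits
```

```bash
cat >> h.py <<'E'
def tool(phi,al):  # jaws along +s, camera away from the sash
    a,b=np.radians(al),np.radians(phi)
    f=np.cos(a)*(np.cos(b)*-n+np.sin(b)*cy)+np.sin(a)*s
    x=s-(s@f)*f; x/=np.linalg.norm(x)
    return f,Ro.from_matrix(np.c_[x,np.cross(f,x),f]).as_quat()
E
python3 - <<'E'
from h import *
print(current_clock(),current_joint_pos())
for phi,al,yo in [(45,0,0),(40,0,0),(45,0,-.03),(50,0,0),(50,0,.03)]:
    f,q=tool(phi,al); P=U+yo*cy+0.002*n-0.0145*s
    for nm,d in [("end",.125*s),("c",0*s),("und",-.015*s),("pre",-.015*s-.07*f),("pre2",-.015*s-.12*f),("B",-.0*s-.1*f+np.array([0,0,.1]))]:
        j=inverse_kinematics(P+d,q); print(phi,al,yo,nm,(P+d).round(3),None if j is None else np.round(j,2))
for p in [(0.38,0,.35),(.38,-.1,.35),(.38,0,.3),(.4,0,.4)]:
    for a in (0,-.3,.3): 
        q=Ro.from_matrix(np.array([[0,1,0],[1,0,0],[0,0,-1.]])).as_quat(); print(p,inverse_kinematics(np.array(p),q)); break
E
```

```text
1.35 [ 1.07191993e+00  3.58809572e-01  1.51037246e+00 -1.11841638e-05
  1.27251478e+00 -1.15127518e-01]
45 0 0 end [ 0.584 -0.016  0.238] [-0.8   0.42  2.08  1.27  1.2  -1.9 ]
45 0 0 c [ 0.505 -0.004  0.143] [-0.94  0.62  2.28  1.32  1.15 -2.35]
45 0 0 und [ 0.495 -0.003  0.131] [-0.96  0.65  2.3   1.32  1.14 -2.41]
45 0 0 pre [ 0.45  -0.046  0.163] [-1.14  0.56  2.29  1.11  1.21 -2.31]
45 0 0 pre2 [ 0.418 -0.077  0.186] [-1.26  0.5   2.25  0.98  1.29 -2.25]
45 0 0 B [ 0.441 -0.066  0.288] [-1.19  0.25  2.16  0.98  1.46 -1.93]
40 0 0 end [ 0.584 -0.016  0.238] [-0.78  0.36  2.12  1.31  1.11 -1.9 ]
40 0 0 c [ 0.505 -0.004  0.143] [-0.93  0.58  2.34  1.41  1.08 -2.39]
40 0 0 und [ 0.495 -0.003  0.131] [-0.95  0.62  2.37  1.42  1.07 -2.47]
40 0 0 pre [ 0.448 -0.041  0.166] [-1.14  0.51  2.36  1.18  1.15 -2.35]
40 0 0 pre2 [ 0.414 -0.069  0.19 ] [-1.28  0.43  2.33  1.02  1.23 -2.27]
40 0 0 B [ 0.437 -0.059  0.292] [-1.2   0.16  2.22  1.    1.4  -1.91]
45 0 -0.03 end [ 0.58  -0.046  0.238] [-0.86  0.43  2.05  1.23  1.24 -1.9 ]
45 0 -0.03 c [ 0.5   -0.034  0.143] [-1.    0.62  2.24  1.25  
[... 941 characters left out ...]
.31  1.18 -2.4 ]
50 0 0.03 pre [ 0.457 -0.021  0.16 ] [-1.08  0.62  2.26  1.11  1.25 -2.31]
50 0 0.03 pre2 [ 0.428 -0.056  0.181] [-1.2   0.56  2.23  0.99  1.32 -2.25]
50 0 0.03 B [ 0.449 -0.043  0.284] [-1.13  0.31  2.15  0.99  1.48 -1.95]
(0.38, 0, 0.35) [-1.82324253e-01 -8.24675558e-02  1.72780412e+00 -4.44089210e-16
  1.49625609e+00 -1.75312058e+00]
(0.38, -0.1, 0.35) [-4.33580798e-01 -6.03564514e-02  1.70796747e+00 -4.44089210e-16
  1.49398164e+00 -2.00437713e+00]
(0.38, 0, 0.3) [-1.82324253e-01 -4.78535110e-02  1.81728426e+00 -4.44089210e-16
  1.37216191e+00 -1.75312058e+00]
(0.4, 0, 0.4) [-1.73113356e-01 -7.16312076e-02  1.60224023e+00 -4.44089210e-16
  1.61098363e+00 -1.74390968e+00]
```

Run:
```python
from h import *
move_gripper(0.0)
f,q=tool(45,0); P=U+0.002*n-0.0145*s
goto_joints([-0.43,-0.06,1.708,0,1.494,-2.0]); print(current_clock(),current_position())
move_ptp(P-.015*s-.12*f,q)
print(current_clock(),current_position(),(P-.015*s-.12*f),current_force(),current_finger_gap())
for nm in ["scene","top","wrist"]:
    c=capture(nm); cv2.imwrite(f"pics/{nm}1.png",c["image"]); np.savez(f"{nm}1.npz",**{k:np.array(v) for k,v in c.items()})
i=[cv2.imread(f"pics/{k}1.png") for k in ("scene","top","wrist")]
cv2.imwrite("pics/m1.png",np.vstack([np.hstack([cv2.resize(i[0][110:310,130:410],(400,286)),cv2.resize(i[1][100:300,180:460],(400,286))])]))
```

```text
5.125 [ 0.38051165 -0.09824031  0.34974839]
6.1417 [ 0.41835173 -0.07721987  0.18577953] [ 0.41834921 -0.07735441  0.18579336] [-0.00125023 -0.2088068   0.29230067] 0.0005364565209836235
```

View pics/m1.png

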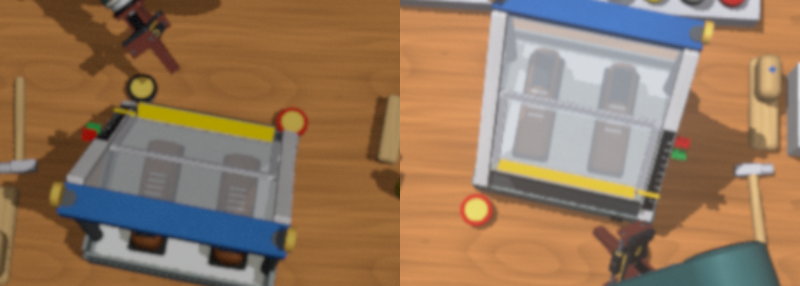

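View pics/wrist1.png

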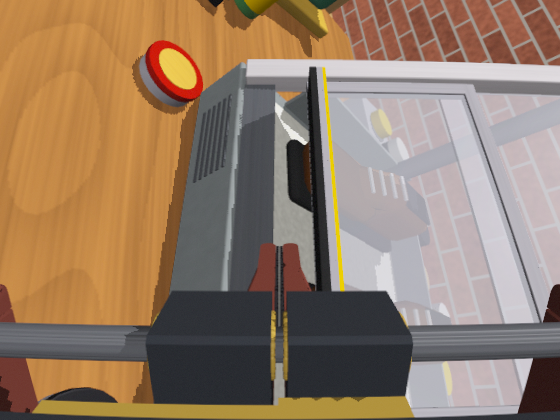

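Run:
```python
from h import *
c=dict(np.load("wrist1.npz")); f,q=tool(45,0); p=np.array(current_position())
R=Ro.from_quat(current_orientation()).as_matrix()
for uv in [(280,246),(268,250),(292,250),(275,285),(200,300),(350,300),(400,300),(350,350),(405,340),(300,360),(30,300),(310,100),(316,100),(325,100),(316,200),(322,200),(333,200),(312,260),(330,270)]:
    X=pix2w(c,uv); print(uv,"tool",(R.T@(X-p)).round(3),"rel U  s,n,y",np.array([(X-U)@s,(X-U)@n,(X-U)@cy]).round(3))
```

```text
(280, 246) tool [-0.001 -0.01  -0.001] rel U  s,n,y [-0.03   0.095 -0.078]
(268, 250) tool [-0.007 -0.011 -0.01 ] rel U  s,n,y [-0.036  0.102 -0.083]
(292, 250) tool [ 0.005 -0.011 -0.009] rel U  s,n,y [-0.025  0.102 -0.083]
(275, 285) tool [-0.003 -0.01  -0.04 ] rel U  s,n,y [-0.032  0.123 -0.106]
(200, 300) tool [-0.02  -0.033 -0.09 ] rel U  s,n,y [-0.049  0.174 -0.125]
(350, 300) tool [ 0.015 -0.033 -0.09 ] rel U  s,n,y [-0.014  0.174 -0.125]
(400, 300) tool [0.094 0.071 0.082] rel U  s,n,y [ 0.066 -0.021 -0.076]
(350, 350) tool [ 0.012 -0.031 -0.105] rel U  s,n,y [-0.017  0.183 -0.137]
(405, 340) tool [ 0.023 -0.032 -0.104] rel U  s,n,y [-0.006  0.183 -0.135]
(300, 360) tool [ 0.003 -0.029 -0.105] rel U  s,n,y [-0.026  0.181 -0.138]
(30, 300) tool [-0.179  0.055  0.053] rel U  s,n,y [-0.208  0.01  -0.087]
(310, 100) tool [ 0.028 -0.082  0.19 ] rel U  s,n,y [-0.001  0.01   0.108]
(316, 100) tool [ 0.033 -0.081  0.181] rel U  s,n,y [0.003 0.016 0.102]
(325, 100) tool [ 0.042 -0.081  0.184] rel U  s,n,y [0.012 0.015 0.103]
(316, 200) tool [ 0.028 -0.004  0.108] rel U  s,n,y [-0.001  0.014 -0.005]
(322, 200) tool [ 0.032 -0.005  0.106] rel U  s,n,y [ 0.003  0.016 -0.006]
(333, 200) tool [ 0.041 -0.004  0.107] rel U  s,n,y [ 0.012  0.015 -0.006]
(312, 260) tool [0.036 0.091 0.202] rel U  s,n,y [ 0.007 -0.12  -0.006]
(330, 270) tool [0.035 0.036 0.066] rel U  s,n,y [ 0.006  0.015 -0.063]
```

Run:
```python
from h import *
f,q=tool(45,0); P=U+0.002*n-0.0145*s
f0=np.array(current_force())
h=servo_line(P-.015*s,q,rate=0.1,contact_N=6)
print(h,current_clock(),(current_position()-(P-.015*s)).round(4),(current_force()-f0).round(2))
f0=np.array(current_force())
h=servo_line(P+.012*s,q,rate=0.02,contact_N=1.5)
d=current_position()-U; print(h,current_clock(),"tcp s",d@s,(current_force()-f0).round(2))
for nm in ["wrist","top"]:
    c=capture(nm); cv2.imwrite(f"pics/{nm}2.png",c["image"]); np.savez(f"{nm}2.npz",**{k:np.array(v) for k,v in c.items()})
```

```text
False 7.6417 [-0.     -0.0003  0.0001] [ 0.66 -0.09 -0.12]
True 8.6083 tcp s -0.00911795909611569 [-0.3  -0.86 -0.03]
```

View pics/wrist2.png

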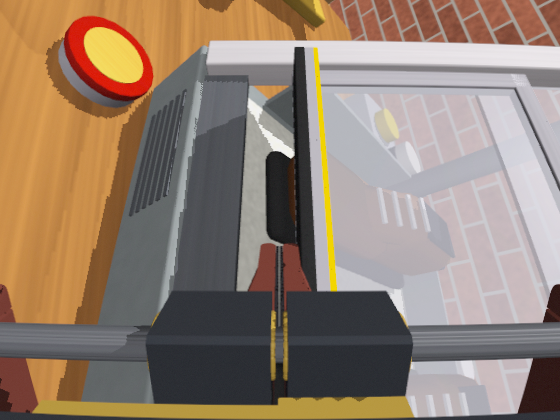

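Run:
```python
from h import *
f,q=tool(45,0); p=np.array(current_position()); P=U+0.002*n-0.0091*s
servo_line(P+.095*s,q,rate=0.06)
d=current_position()-U; print(current_clock(),"tcp s n y",d@s,d@n,d@cy,np.round(current_force(),2))
for nm in ["scene","wrist","top"]:
    c=capture(nm); cv2.imwrite(f"pics/{nm}3.png",c["image"]); np.savez(f"{nm}3.npz",**{k:np.array(v) for k,v in c.items()})
    if nm=="wrist": continue
    hsv=cv2.cvtColor(c["image"],cv2.COLOR_BGR2HSV); H,S,V=[hsv[...,i].astype(int) for i in range(3)]
    box=(160,290,170,350) if nm=="scene" else (130,250,220,400)
    b=np.zeros(H.shape,bool); b[box[0]:box[1],box[2]:box[3]]=1
    for k_,m in [("yellow",(abs(H-26)<5)&(S>150)&(V>80)),("green",(abs(H-62)<14)&(S>120)&(V>60)),("red",((H<6)|(H>174))&(S>150)&(V>80))]:
        k,l,st,ce=cv2.connectedComponentsWithStats((m&b).astype(np.uint8))
        for j in range(1,k):
            if st[j,4]<8: continue
            Q=np.median(cloud(c,l==j),0)-U; print(nm,k_,st[j],ce[j].round(1),"s n y",np.round([Q@s,Q@n,Q@cy],4))
a=cv2.imread("pics/scene3.png")[170:230,170:250];b=cv2.imread("pics/top3.png")[170:230,320:400]
cv2.imwrite("pics/m3.png",np.hstack([cv2.resize(a,(400,300),interpolation=cv2.INTER_CUBIC),cv2.resize(b,(400,300),interpolation=cv2.INTER_CUBIC)]))
```

```text
10.45 tcp s n y 0.08590621820872374 0.0021005719957296262 0.00012892297048836421 [-0.78  0.51  0.06]
scene yellow [221 164  10  10  50] [225.4 168.1] s n y [-0.1641 -0.0053 -0.1938]
scene yellow [328 189  13  12 119] [334.3 194.2] s n y [-0.1502 -0.0207  0.1909]
scene yellow [ 220  192  100   29 1064] [268.9 205.8] s n y [ 0.1111 -0.0002 -0.0008]
scene yellow [201 196  16   5  52] [208.5 197.8] s n y [ 0.1055 -0.0126 -0.1846]
scene yellow [170 240   3   9  22] [170.8 243.5] s n y [ 0.4127 -0.0226 -0.2008]
scene yellow [330 271   7  12  52] [332.9 276.3] s n y [ 0.4162 -0.025   0.2037]
scene green [191 196  10   7  37] [196.3 198.3] s n y [ 0.1272 -0.011  -0.2132]
scene red [246 178   5   6  10] [248.5 180.6] s n y [ 0.1699  0.0875 -0.0614]
scene red [257 186   5   6   8] [258.9 188.8] s n y [ 0.0957  0.0409 -0.0379]
scene red [324 187   6  15  32] [325.5 194.6] s n y [-0.1462 -0.0282  0.1606]
scene red [339 194   6  10  15] [342.1 199.6] s n y [-0.1407 -0.0335  0.2204]
scene red [187 200  11   9  70] [191.5 204.2] s n y [ 0.1603 -0.0193 -0.2209]
top yellow [253 188  65  17 332] [283.7 196.3] s n y [0.1098 0.0009 0.0505]
top yellow [339 206  11   7  59] [344.1 209.1] s n y [ 0.1097  0.0003 -0.1323]
top yellow [354 210  14   4  32] [361.1 211.6] s n y [ 0.1056 -0.0094 -0.1835]
top green [371 205   8   6  37] [374.5 207.8] s n y [ 0.1283 -0.0115 -0.2187]
top red [373 196  10   8  66] [377.7 199.3] s n y [ 0.1581 -0.0137 -0.2212]
top red [223 236  22  14  62] [234.8 241.6] s n y [-0.1379 -0.0368  0.1823]
```

View pics/m3.png

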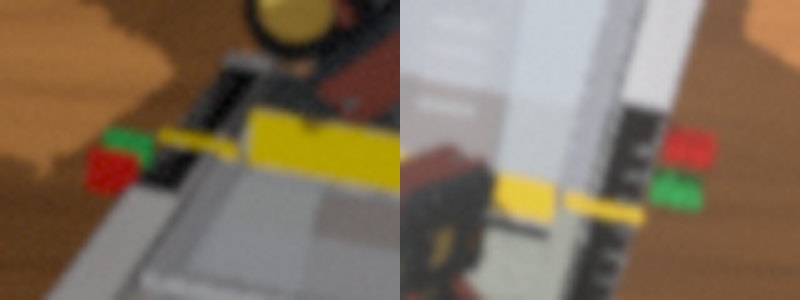

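View pics/wrist3.png

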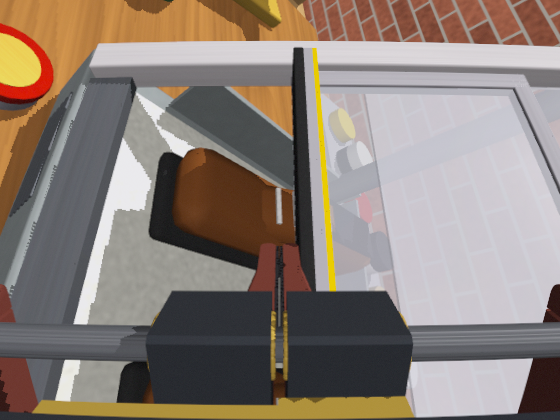

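```bash
cat > fit.py <<'E'
from h import *
from scipy.optimize import least_squares
F=8
def hullmask(c,ctr,box,dims):
    # ctr = front-face centre in (s,n,y) rel U; dims: s,n,y ; returns AA coverage in box
    pts=[]
    for a in (-.5,.5):
        for b in (-1,0):
            for e in (-.5,.5):
                X=U+(ctr[0]+a*dims[0])*s+(ctr[1]+b*dims[1])*n+(ctr[2]+e*dims[2])*cy
                pts.append(w2pix(c,X))
    pts=np.array(pts); r0,r1,c0,c1=box
    h=cv2.convexHull(((pts-[c0,r0]+.5)*F*16-8).astype(np.float32).round().astype(np.int32))
    m=np.zeros(((r1-r0)*F,(c1-c0)*F),np.uint8); cv2.fillConvexPoly(m,h,255,shift=4)
    return m.astype(float)/255
def run(tag):
    data=[]
    for nm,box in [("scene",(185,218,176,212)),("top",(186,218,360,396))]:
        c=dict(np.load(f"{nm}{tag}.npz")); im=c["image"][box[0]:box[1],box[2]:box[3]].astype(float)
        B,G,R=im[...,0],im[...,1],im[...,2]
        g=np.clip(G-np.maximum(R,B),0,None); r=np.clip(R-2.4*G,0,None)
        data.append((nm,c,box,g/np.sort(g.ravel())[-8:].mean(),r/np.sort(r.ravel())[-8:].mean()))
    def res(p,only=None,full=False):
        out=[];ims=[]
        for k,(nm,c,box,g,r) in enumerate(data):
            if only is not None and k!=only: continue
            mg=hullmask(c,p[0:3],box,(.010,DN,DY)); mr=hullmask(c,p[3:6],box,(.010,DN,DY))
            mg=mg*(1-mr)   # red is higher up the slope: nearer both cameras
            for m,t in ((mg,g),(mr,r)):
                m=cv2.GaussianBlur(m,(0,0),p[6]*F); m=cv2.resize(m,(t.shape[1],t.shape[0]),interpolation=cv2.INTER_AREA)
                out.append((m-t).ravel()); ims.append((m,t))
        return ims if full else np.concatenate(out)
    for DNv,DYv in ((.026,.030),(.030,.026)):
        global DN,DY; DN,DY=DNv,DYv
        for only in (None,0,1):
            p0=[.118,-.003,-.215,.149,-.003,-.215,.8]
            lam=1.0
            fun=lambda p:np.r_[res(p,only),(0 if only is None else 1)*(p[1]-nfix)/.002,(p[4]-p[1])/.002,(p[6]-.8)/.3]
            if only is None: nfix=0
            best=least_squares(fun,p0,diff_step=1e-3,x_scale=[.01,.01,.01,.01,.01,.01,1])
            from scipy.optimize import minimize
            b2=minimize(lambda p:(fun(p)**2).sum(),best.x,method="Nelder-Mead",options=dict(maxiter=700,initial_simplex=best.x+np.vstack([np.zeros(7),np.diag([.004]*6+[.3])])))
            if only is None: nfix=b2.x[1]
            print(DN,DY,only,b2.fun.round(2),b2.x.round(4))
import sys; run(sys.argv[1])
E
python3 fit.py 3
python3 - <<'E'
from h import *
for nm in ("scene","top"):
    c=dict(np.load(f"{nm}3.npz")); 
    for tag in ("2","3") if nm=="top" else ("1","3"):
        c=dict(np.load(f"{nm}{tag}.npz")); hsv=cv2.cvtColor(c["image"],cv2.COLOR_BGR2HSV); H,S,V=[hsv[...,i].astype(int) for i in range(3)]
        m=(abs(H-26)<5)&(S>170)&(V>90); 
        P=cloud(c,m)-U; q=np.c_[P@s,P@n,P@cy]; k=(abs(q[:,2])<.14)&(abs(q[:,1])<.017)&(q[:,0]>0)&(q[:,0]<.2); print(nm,tag,k.sum(),np.median(q[k],0).round(4), q[k,0].std().round(4))
E
```

```text
0.026 0.03 None 66.86 [ 0.1246 -0.0058 -0.2199  0.1561 -0.0058 -0.2203  1.4592]
0.026 0.03 0 32.55 [ 0.1346 -0.005  -0.218   0.1616 -0.0047 -0.218   1.1477]
0.026 0.03 1 34.46 [ 0.123  -0.0061 -0.2199  0.1551 -0.0061 -0.2205  1.2808]
0.03 0.026 None 61.25 [ 0.1239 -0.0087 -0.221   0.1487 -0.0091 -0.2211  1.3268]
0.03 0.026 0 33.61 [ 0.124  -0.0084 -0.2207  0.1503 -0.0083 -0.2208  1.1517]
0.03 0.026 1 29.51 [ 0.1247 -0.0085 -0.2207  0.1488 -0.0085 -0.2214  1.1069]
scene 1 844 [0.016  0.     0.0023] 0.0035
scene 3 944 [ 1.111e-01  1.000e-04 -2.000e-04] 0.0033
top 2 295 [ 0.0154 -0.0005  0.0314] 0.0024
top 3 249 [0.1097 0.0005 0.0375] 0.0022
```

Run:
```python
from h import *
f,q=tool(45,0); P=U+0.002*n-0.0091*s
servo_line(P+.112*s,q,rate=0.03)
d=current_position()-U; print(current_clock(),"tcp s",d@s,np.round(current_force(),2))
servo_line(P+.097*s,q,rate=0.06)
servo_line(P+.097*s-.11*f,q,rate=0.15)
print(current_clock(),np.round(current_force(),2))
for nm in ["scene","wrist","top"]:
    c=capture(nm); cv2.imwrite(f"pics/{nm}4.png",c["image"]); np.savez(f"{nm}4.npz",**{k:np.array(v) for k,v in c.items()})
# candidate looks: camera aimed at mark
M=U+.124*s-.008*n-.21*cy
Rc=np.array([[1,0,0],[0,.96,.28],[0,-.28,.96]]); Co=np.array([-.001,-.078,-.161])
j0=np.array(current_joint_pos())
for dist in (.25,.32):
  for az in range(-60,61,20):
   for el in (-15,0,20,40):   # view direction relative to -n, tilt toward s
    b,a=np.radians(az),np.radians(el); v=np.cos(a)*(np.cos(b)*-n+np.sin(b)*cy)-np.sin(a)*s
    for ro in range(0,360,45):
        e1=np.cross(v,s);e1/=np.linalg.norm(e1);e2=np.cross(v,e1);r=np.radians(ro);x=np.cos(r)*e1+np.sin(r)*e2
        Rcw=np.c_[x,np.cross(v,x),v]; Rt=Rcw@Rc.T; cam=M-dist*v; tcp=cam-Rt@Co
        j=inverse_kinematics(tcp,Ro.from_matrix(Rt).as_quat())
        if j is not None and abs(np.array(j)-j0).max()<1.3 and (tcp-U)@n>.08: print(dist,az,el,ro,tcp.round(3),np.round(j,2),((tcp-U)@n).round(3),abs(np.array(j)-j0).max().round(2),Rt[:,2].round(2))
print(j0.round(2))
```

```text
11.3167 tcp s 0.1035419626383895 [-0.53  0.8   0.08]
12.6 [ 0.48 -0.76  0.05]
0.32 -20 -15 225 [ 0.456 -0.179  0.322] [-0.83 -0.25  2.34  1.17  0.43 -2.38] 0.135 0.95 [ 0.76 -0.26 -0.59]
0.32 -20 0 225 [ 0.48  -0.183  0.35 ] [-0.61 -0.21  2.04  0.24  0.66 -1.29] 0.134 0.82 [ 0.59 -0.23 -0.78]
0.32 -20 0 270 [ 0.463 -0.189  0.336] [-0.92 -0.24  2.23  0.96  0.64 -1.39] 0.137 0.74 [ 0.75 -0.18 -0.64]
0.32 -20 20 225 [ 0.521 -0.194  0.377] [-0.49 -0.    1.64  0.02  1.16 -0.96] 0.119 1.05 [ 0.3  -0.15 -0.94]
0.32 -20 40 225 [ 0.567 -0.212  0.388] [-0.46  0.27  1.24 -0.02  1.63 -0.85] 0.089 1.09 [-0.01 -0.02 -1.  ]
0.32 0 -15 225 [ 0.447 -0.229  0.323] [-1.31 -0.02  2.17  1.09  1.13 -2.65] 0.136 0.75 [ 0.81  0.08 -0.59]
0.32 0 -15 270 [ 0.437 -0.237  0.304] [-1.49  0.19  2.27  1.24  1.3  -2.3 ] 0.131 0.43 [ 0.9   0.15 -0.41]
0.32 0 0 135 [ 0.477 -0.19   0.35 ] [-0.56 -0.21  2.04  0.11  0.62 -2.75] 0.136 0.95 [ 0.57 -0.28 -0.77]
0.32 0 0 180 [ 0.48  -0.212  0.358] [-0.8  -0.14  1.91  0.44  0.93 -2.41] 0.136 0.63 [ 0.55 -0.08 -0.83]
0.32 0 0 225 [ 0.472 -0.232  0.351] [-1.06 -0.05  1.91  0.7
[... 2672 characters left out ...]
.72 [ 0.62  0.7  -0.36]
0.32 40 -15 315 [ 0.452 -0.312  0.256] [-1.43  0.8   1.82  1.12  1.8  -1.43] 0.08 0.47 [ 0.8   0.61 -0.01]
0.32 40 0 225 [ 0.494 -0.324  0.321] [-1.17  0.54  1.41  0.79  1.82 -2.36] 0.089 0.67 [ 0.45  0.71 -0.54]
0.32 40 0 270 [ 0.485 -0.33   0.302] [-1.25  0.64  1.48  0.91  1.86 -1.73] 0.083 0.61 [ 0.54  0.76 -0.36]
0.32 40 0 315 [ 0.468 -0.321  0.289] [-1.35  0.64  1.67  1.01  1.78 -1.13] 0.088 0.77 [ 0.7   0.67 -0.24]
0.32 40 20 180 [ 0.534 -0.301  0.363] [-0.91  0.42  1.21  0.47  1.82 -2.78] 0.088 0.88 [ 0.17  0.5  -0.85]
0.32 40 20 315 [ 0.501 -0.325  0.326] [-1.19  0.54  1.43  0.84  1.82 -0.77] 0.087 1.13 [ 0.49  0.71 -0.5 ]
[-1.06  0.33  2.09  1.07  1.38 -1.9 ]
```

Run:
```python
from h import *
M=U+.124*s-.008*n-.20*cy
Rc=np.array([[1,0,0],[0,.96,.28],[0,-.28,.96]]); Co=np.array([-.001,-.078,-.161])
v=-n; e1=np.cross(v,s);e2=np.cross(v,e1); x=-e2
Rcw=np.c_[x,np.cross(v,x),v]; Rt=Rcw@Rc.T; tcp=M-.32*v-Rt@Co
u,_,vt=np.linalg.svd(Rt); Rt=u@vt
move_ptp(tcp,Ro.from_matrix(Rt).as_quat()); print(current_clock())
c=capture("wrist"); cv2.imwrite("pics/wrist5.png",c["image"]); np.savez("wrist5.npz",**{k:np.array(v) for k,v in c.items()})
hsv=cv2.cvtColor(c["image"],cv2.COLOR_BGR2HSV); H,S,V=[hsv[...,i].astype(int) for i in range(3)]
for k_,m in [("yellow",(abs(H-26)<5)&(S>150)&(V>80)),("green",(abs(H-62)<14)&(S>120)&(V>50)),("red",((H<6)|(H>174))&(S>150)&(V>80))]:
    k,l,st,ce=cv2.connectedComponentsWithStats(m.astype(np.uint8))
    for j in range(1,k):
        if st[j,4]<60: continue
        P=cloud(c,l==j)-U; q=np.c_[P@s,P@n,P@cy]
        print(k_,st[j],ce[j].round(1),"s n y med",np.median(q,0).round(4),"p2",np.percentile(q,3,axis=0).round(4),"p98",np.percentile(q,97,axis=0).round(4))
```

```text
13.4333
yellow [282   0   3 154 456] [283.   75.5] s n y med [ 0.1266  0.0147 -0.0879] p2 [ 0.1257  0.0129 -0.149 ] p98 [ 0.1275  0.0161 -0.0251]
yellow [274 160   9  52 413] [277.7 186.7] s n y med [ 0.1222 -0.0109 -0.1815] p2 [ 0.1185 -0.0159 -0.2017] p98 [ 0.1259 -0.0094 -0.1585]
yellow [  0 164  13  43 400] [  4.9 185.3] s n y med [-0.1481 -0.0238 -0.1781] p2 [-0.1509 -0.0287 -0.1958] p98 [-0.1442 -0.0204 -0.1604]
yellow [545 205  15  14 156] [553.5 211.7] s n y med [ 0.3895 -0.0171 -0.2047] p2 [ 0.3837 -0.0209 -0.2106] p98 [ 0.3935 -0.0146 -0.198 ]
yellow [284 352   3  27  71] [285.  364.5] s n y med [ 0.1242  0.2403 -0.2335] p2 [ 0.124   0.2385 -0.2372] p98 [ 0.1244  0.2414 -0.2309]
yellow [ 200  397  212   22 1991] [316.8 408.4] s n y med [ 0.1315  0.244  -0.241 ] p2 [ 0.1102  0.2411 -0.242 ] p98 [ 0.1478  0.2463 -0.24  ]
yellow [  35  401  173   17 1161] [120.4 409.1] s n y med [ 0.091   0.2447 -0.2412] p2 [ 0.0749  0.2428 -0.242 ] p98 [ 0.1069  0.2465 -0.2404]
green [275 211  11  33 320] [280.5 227.2] s n y med [ 0.1245 -0.0077 -0.2181] p2 [ 0.1204 -0.0097 -0.2317] p98 [ 0.1286 -0.0061 -0.2053]
red [308 211  12  33 356] [314. 227.] s n y med [ 0.1549 -0.0076 -0.218 ] p2 [ 0.1504 -0.0097 -0.2317] p98 [ 0.1597 -0.0059 -0.2051]
red [342 235  23  30 598] [353.  249.5] s n y med [ 0.2873 -0.4709 -0.2932] p2 [ 0.2651 -0.5034 -0.3236] p98 [ 0.3184 -0.4572 -0.2633]
```

View pics/wrist5.png

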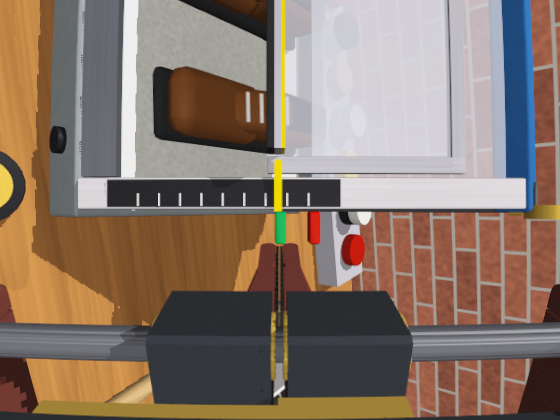

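Run:
```python
from h import *
f,q=tool(45,0); P=U+0.002*n-0.0091*s
wp=current_position().copy(); wq=current_orientation().copy()
move_ptp(P+.097*s-.11*f,q)
print(servo_line(P+.097*s,q,rate=0.12,contact_N=6))
servo_line(P+.1143*s,q,rate=0.025)
d=current_position()-U; print(current_clock(),"tcp s",d@s,np.round(current_force(),2))
servo_line(P+.099*s,q,rate=0.06)
servo_line(P+.099*s-.11*f,q,rate=0.15)
move_ptp(wp,wq); print(current_clock())
c=capture("wrist"); cv2.imwrite("pics/wrist6.png",c["image"])
hsv=cv2.cvtColor(c["image"],cv2.COLOR_BGR2HSV); H,S,V=[hsv[...,i].astype(int) for i in range(3)]
for k_,m in [("yellow",(abs(H-26)<5)&(S>150)&(V>80)),("green",(abs(H-62)<14)&(S>120)&(V>50)),("red",((H<6)|(H>174))&(S>150)&(V>80))]:
    k,l,st,ce=cv2.connectedComponentsWithStats(m.astype(np.uint8))
    for j in range(1,k):
        if st[j,4]<60 or not 260<ce[j][0]<330: continue
        Q=cloud(c,l==j)-U; Q=np.c_[Q@s,Q@n,Q@cy]
        print(k_,st[j],ce[j].round(1),"s n y med",np.median(Q,0).round(4))
cv2.imwrite("pics/w6z.png",cv2.resize(c["image"][140:260,200:360],(800,600),interpolation=cv2.INTER_NEAREST))
c=capture("top"); cv2.imwrite("pics/top6.png",c["image"])
print(current_clock(),current_force())
```

```text
False
16.075 tcp s 0.10513802980862355 [-0.59 -0.26 -0.67]
18.0417
yellow [284   0   4 156 382] [285.7  76.9] s n y med [ 0.1281  0.0147 -0.086 ]
yellow [276 162   9  52 416] [280.1 189. ] s n y med [ 0.123  -0.0111 -0.1819]
yellow [284 344   3  35  82] [285.1 361. ] s n y med [ 0.1234  0.2393 -0.2317]
green [277 214  10  33 312] [281.4 229.3] s n y med [ 0.1238 -0.0075 -0.2175]
red [309 214  12  33 377] [314.7 229.8] s n y med [ 0.1546 -0.0077 -0.2184]
18.1417 [ 0.43644444  0.30876809 -0.32470145]
```

View pics/w6z.png

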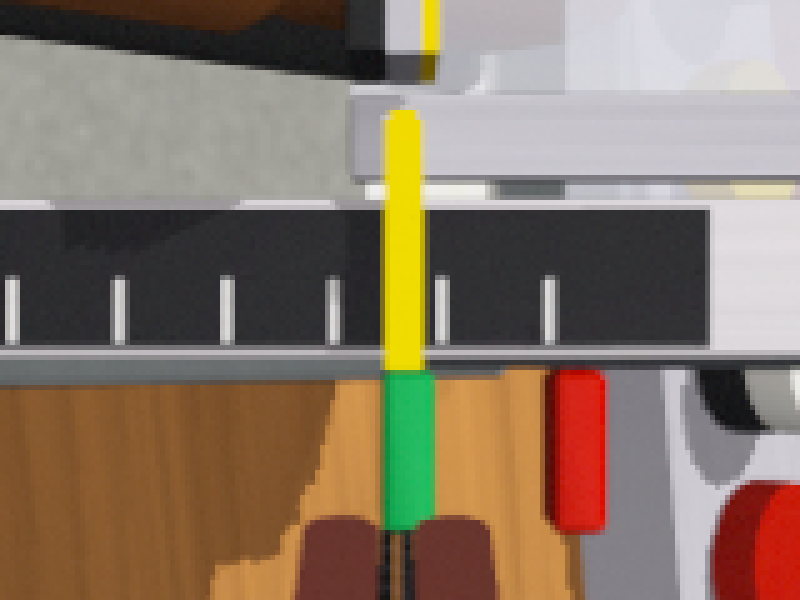

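View pics/top6.png

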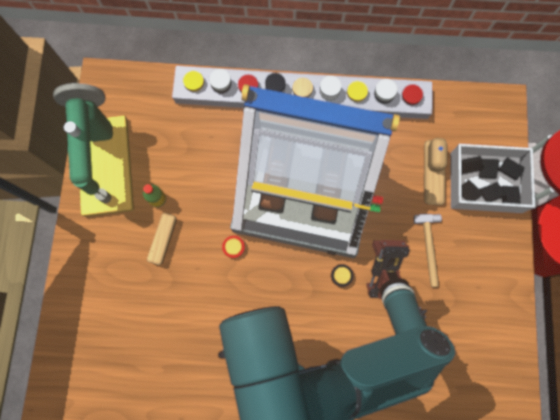

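Run:
```python
from bench import *
close_job(); print(current_clock())
```

```text
the job is handed in; nothing more can be done
the job is handed in; nothing more can be done
```

The window is up with its pointer about 1 mm below the middle of the green clip, and I've handed the job in with the hand clear of everything.

- **How it was pushed:** I used shut fingers from beneath the lip. There was one slow push of about 0.11 m with a stop partway to measure. I then backed off to look with the wrist camera, and made a second push of about 2 mm because the first stopped 2.3 mm low.
- **Last checks:** The final wrist picture puts the pointer at 0.1230 m up the slope and the clip at 0.1238 m. The red block is about 31 mm further up and was never approached. The last top picture shows the tins, glue, brush, hammer and shoes unmoved by eye; I did not measure them again.
- **Forces and time:** I saw under 2 N at the tool in every reading, but these were spot readings rather than a continuous record. The clock stood at about 18 s of the 32 s allowed.
- **Disagreements:**
  - An early attempt to locate the clip by fitting its outline in the scene and top pictures was poor, scattering from 0.123 to 0.135 m, so I relied on the close wrist views.
  - The two wrist views differ by about 0.7 mm on the clip's position, so the 1 mm is only good to about that.

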